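# Dish on the mark, then hold the fastener chest open

### The arm

A 7-joint arm with a two-finger parallel gripper is mounted at the origin on the work surface. World frame = base frame: x ahead of the robot, y to its left, z up, the work surface at z = 0. Lengths are in mm, angles in rad, forces in N, time in s.
With the tool pointing down it reaches from about 350 to 900 mm from the base axis. Payload 8.1 kg.
Tool frame: the origin (TCP) lies midway between the tips of the shut fingers; the grasp point (between the pads) lies 19 mm behind it (env.grip_depth is the distance from the TCP to the grasp point, in mm); z points along the fingers, y is the direction in which the jaws open and shut (so a half turn about z gives the same grasp; the last joint's range is limited). The gripper opens to 85 mm and grips with 20 to 120 N. Pads are 22 mm wide; open, the fingers measure 114 mm over their backs; the gripper's body (76 mm by 85 mm) begins 54 mm behind the grasp point. The pads swing forward as they close: fully open they stand 13 mm farther back than shut.
Start: joints at [0.999, 0.434, 0.025, 1.573, -0.012, 1.134, -0.075], TCP at [282.365, -557.594, 231.323] pointing down, gripper open.
Joint ranges: [-2.62, 2.62], [-0.44, 2.09], [-1.27, 1.32], [0.08, 2.57], [-1.32, 4.46], [0.12, 2], [-2.74, 2.74]. Speed limits (rad/s): [2.22, 2.22, 3.01, 3.01, 3.14, 3.14, 3.14].

### API

Orientations are given as a rotation vector (axis times angle).
In Python, from rig import status, read_camera, ticket, silhouettes, env gives the robot as it stands.
- The arm moves only by the tool drive_tool, never from a script. Its argument "steps" is a list of rows, each a list of 3 entries, a list of its own where there are three numbers: the turn, a rotation vector about the tool's x, y, z normalised to -1 to 1, where 1 is 2 pi rad, then the shift along the tool's x, y, z normalised to -1 to 1, where 1 is 20 cm, then the opening, from 0 (shut) to 1 (fully open). A call has 1 to 5 rows; each row is the pose to reach, as a shift and turn from the pose measured when the call began, along the tool's axes at that moment, turning the shorter way round; what a row does not reach only later rows make up. A row lasts 1/10 s, in which the tool goes at most 50 mm and 8.59 degrees, less where a joint would pass 70% of its speed; a pose out of reach is approached as far as the arm can. A call with a number of a shift or a turn outside -1 to 1 is refused whole. A call with a gripper value outside its range is refused whole. The fingers move at their own pace and stop on an object; the grip force is fixed at half the most. Time passes only in rows, so rows that repeat a pose let the fingers close. It gives the time, the measured TCP pose, the force and the opening at its end, in the units of the state.
- status.read_state(): the state, without advancing time (a new reading comes with each control period).
- read_camera(name): name is "scene" or "side" or "wrist"; returns a dict with "image" (480x640x3 uint8, red, green, blue), "depth" (480x640 float32, mm along the optical axis (not along the pixel's ray), 0 where there is no reading), "fx", "fy", "cx", "cy" (pixels), "extrinsics" (4x4, takes a point from world to camera coordinates); the wrist camera has in their place "T_tool_cam" (4x4, takes a point from camera to tool coordinates, whose origin is the TCP and whose axes are the flange's). Camera axes: x right, y down, z forward; pixel columns grow to the right and rows downward; lengths in mm; the calibration is good to about 2 mm. A picture is of the moment at which its call begins: read the wrist's pose just before it.
- ticket.close_job(): hands the job in, once; it reports no verdict.
Trained networks look in the newest picture that a camera, given by its name, has taken for a name from the list of things; names that differ only in an ending like _2 or _b are one class to them, and where a whole thing is asked for, a point or a joint stands for the part that bears it (a point fixed in the world has none). Each returns a list of dicts, best first, with "conf" (0 to 1); they miss things now and then, are a little off and sometimes report something else, mostly with a low value. They report only what shows in the picture. A call takes as long as a camera call. They do not tell look-alikes from the thing itself.
- silhouettes(label, camera): "region" (480x640 bool, what is visible of it) and "pixel" ([column, row] in pixels, amid what is visible of it).
The state is a dict: "t": time; "q": joint angles; "joint_vel": joint speeds; "joint_torque": joint torques, N m; "position": TCP position; "ee_rot": TCP orientation; "contact_force": force on the tool from outside, world axes, zero at the start; "wrist_torque": the same for the moment, N m; "grip_width": opening from 0.0 (shut) to 1.0 (fully open).
Only numpy, scipy, OpenCV 4.12 (cv2) and the standard library are available. Lean on these libraries where they do the work, as an engineer would, in place of code of your own. Each camera call takes 0.05 s, during which the arm holds its last target. There are 200 camera calls.

### The job

I need both hands to sort fasteners: with the chest still shut, push the round steel parts dish along the bench, without lifting it off, until it sits entirely on the yellow disc. Then raise the lid of the blue-green fastener chest and hold it open at 50 degrees from shut, give or take 8; it falls shut if let go, so your program finishes while the robot is still holding the lid there, with nothing else propping it. Leave the can, the mug and the bearing alone.

Things in the scene. Friction and masses are not known exactly. Their poses are not given: they have to be found in the camera images.
- dish: loose open round dish of bright steel with a red dot inside, 100 mm across, 30 mm high, wall 3 mm, 0.2 to 0.35 kg; origin at the centre of its underside, on the bench; z up
- mark: flat yellow disc painted on the bench, 140 mm across; origin at its centre; it can be on the left or on the right of the bench, the chest on the other side. The dish starts 0.12 to 0.18 m away from it, on the robot's side
- chest: blue-green steel chest fixed to the bench, 180 mm deep (x) by 260 mm wide (y) by 90 mm high; origin at the centre of its underside; its own -x side is the front, which faces roughly to the robot, its +x side carries the hinge
- lid_handle (a point): middle of the cross bar of the handle, a U of round black bar 12 mm thick, level with the lid; bar along y, 120 mm long, 55 mm out from the front edge (49 mm of air to the chest, 90 mm beneath: fingers can straddle it from above, and it can turn between them as the lid rises). 97 mm above the bench when shut; 235 mm from the hinge line and 6 mm above its level
- hinge_line (a point): middle of the hinge line, on the chest, 91 mm above the bench, 90 mm behind the chest's centre; the line runs along the chest's y
- lid (a joint): opening angle in rad of the chest's lid (blue-green plate 180 x 260 mm, 5 mm thick, 0.5 to 0.8 kg, with the black handle on its front edge): 0 shut (plate level), growing as the front edge rises; 0.873 is 50 degrees; the stop is at 1.4. Free-running hinge along the chest's far top edge: it falls shut under its own weight from any angle
- can: bystander: closed can with an orange label, 60 mm across, 130 mm high, standing loose; origin at the centre of its underside
- mug: bystander: blue mug, 80 mm across, 90 mm high, standing loose; origin at the centre of its underside, handle at its +y
- bearing: bystander: steel bearing lying flat and loose, 80 mm across, 22 mm high; origin at the centre of its underside
Not all that is in view belongs to the job. Leave any brown or pink look-alike of the dish alone.

How it is judged (in metres and radians):
On the way, in this order (a step that is already met when the one before it is completed fails the run):
1. the dish stands still on the yellow disc (centres within 22 mm) while the lid is shut (horizontal distance between dish and mark below 0.022 m and height (world z) of dish below 0.006 m and angle between dish's own z axis and vertical below 0.1 rad and linear speed of dish below 0.02 m/s and value of joint lid below 0.1 rad), for 0.3 s.
2. the robot holds the lid between 42 and 58 degrees (value of joint lid between 0.733 and 1.012 rad and contact force between any of the fingers, the arm and lid above 0.8 N), for 0.3 s.
At the end, for the whole second after the job is handed in: The lid stands still at 42 to 58 degrees, held by the robot (contact force above 0.8 N) with the dish and bystanders not propping it; the dish rests flat on the bench with its centre within 22 mm of the disc's centre; can, mug and bearing are upright and within 30 mm of where they began (all of step 2 and horizontal distance between dish and mark below 0.022 m and height (world z) of dish below 0.006 m and angle between dish's own z axis and vertical below 0.1 rad and linear speed of dish below 0.02 m/s and velocity of joint lid between -0.06 and 0.06 rad/s and contact force between lid and can below 0.2 N and contact force between lid and mug below 0.2 N and contact force between lid and bearing below 0.2 N and contact force between lid and dish below 0.2 N and distance of each of can, mug, bearing from where it was at the start of the episode below 0.03 m and angle between each of can, mug, bearing's own z axis and vertical below 0.2 rad); the arm keeps its last pose, push and grip.
It fails at once if the dish is lifted off the bench or tipped (height (world z) of dish above 0.015 m or angle between dish's own z axis and vertical above 0.4 rad).
It fails at once if the can, mug or bearing is shifted by more than 30 mm or tipped (distance of any of can, mug, bearing from where it was at the start of the episode above 0.03 m or angle between any of can, mug, bearing's own z axis and vertical above 0.3 rad).
It also fails if it takes over 58 s, if anything falls off the work surface, if the arm or the gripper's body presses on something with over 40 N, if the wrist force passes 120 N, or if a joint passes its speed limit or range.

## Working session

There is one attempt and no reset: what is moved stays moved. The work goes in short steps, Python scripts to look and compute and a tool call to move; the robot and the scene stay as the last step left them, time stands still between calls to the robot, and variables do not carry over. Pictures are saved under pics/ and viewed, about 8 in all and at most 12, crops included, and the job is handed in when it is done.

Besides the shell and the picture viewer there is one more tool, called after "Request:" as a command line: name --argument value ..., lists and objects as JSON in quotes. drive_tool: Moves the arm, as the interface text tells. Its arguments: {"type":"object","properties":{"steps":{"type":"array","items":{"type":"array"}}},"required":["steps"]}

```bash
mkdir -p pics; ls
python3 - <<'E'
from rig import status, read_camera, env
import cv2,numpy as np
s=status.read_state(); print(s)
ims=[]
for n in ["scene","side"]:
    c=read_camera(n); np.savez(n+".npz",**c); ims.append(c["image"]); print(n,c["extrinsics"].round(3).tolist(),c["fx"])
cv2.imwrite("pics/1.png",cv2.cvtColor(ims[0],cv2.COLOR_RGB2BGR))
cv2.imwrite("pics/2.png",cv2.cvtColor(ims[1],cv2.COLOR_RGB2BGR))
E
```

```text
pics
{'t': 0.0, 'q': array([ 0.99939943,  0.43524544,  0.02496486,  1.57410249, -0.01160581,
        1.13399633, -0.07512729]), 'joint_vel': array([ 1.39826020e-04, -6.04159132e-04, -8.74969226e-05,  3.61438049e-04,
        3.57623210e-04,  3.08344690e-07,  1.85377710e-05]), 'joint_torque': array([-3.10492862e-05, -6.70466638e+01,  1.02461759e+00, -3.16213524e+01,
        1.53594569e-02,  1.24314433e-02, -1.62121687e-06]), 'position': array([ 282.10811401, -557.13877469,  230.50983203]), 'ee_rot': array([-3.05423361e+00, -7.29164684e-01,  7.93479469e-04]), 'contact_force': array([-0.78514856, -0.23614945, -0.59417593]), 'wrist_torque': array([ 0.00338566, -0.00929085, -0.00761842]), 'grip_width': 0.9992274193522958}
scene [[-0.834, 0.551, -0.007, 463.374], [0.438, 0.654, -0.617, -208.786], [-0.335, -0.518, -0.787, 1754.946], [0.0, 0.0, 0.0, 1.0]] 583.984239745953
side [[-0.956, -0.293, 0.019, 520.279], [-0.166, 0.486, -0.858, 174.204], [0.242, -0.824, -0.513, 1111.603], [0.0, 0.0, 0.0, 1.0]] 488.1215111165483
```

View pics/1.png

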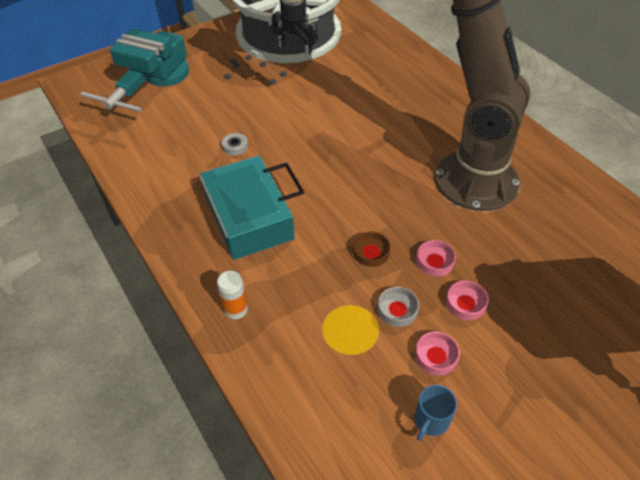

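View pics/2.png

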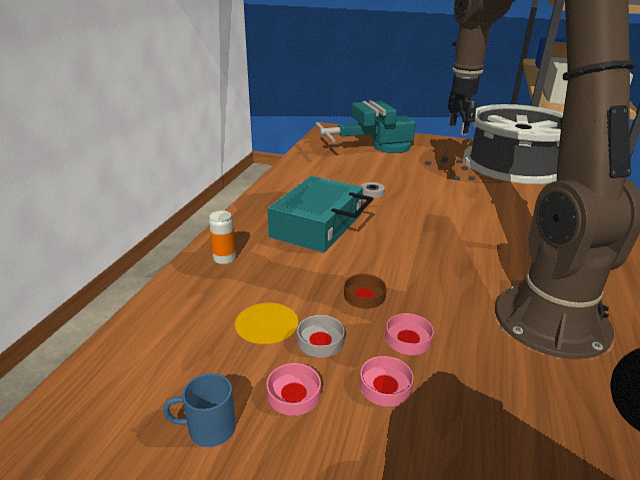

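The scene camera shows the bright steel dish with a red dot at (398,307). The look-alikes are one brown at (371,250) and three pink at (436,258), (467,300) and (438,353). The yellow disc is at (351,330), the chest at (247,205) with its handle at (288,182), the can at (232,294), the mug at (435,410) and the bearing at (235,144). The steel dish is the only grey one and lies on the robot's side of the disc.

```bash
cat > h.py <<'E'
import numpy as np, cv2
from scipy.spatial.transform import Rotation as R
def cloud(c):
    d=c["depth"]; v,u=np.mgrid[0:480,0:640]
    p=np.stack([(u-c["cx"])/c["fx"]*d,(v-c["cy"])/c["fy"]*d,d],-1)
    E=np.asarray(c["extrinsics"]); P=(p-E[:3,3])@E[:3,:3]
    P[d<=0]=np.nan; return P
def circ(p):
    p=p[:,:2]; A=np.c_[2*p,np.ones(len(p))]; s=np.linalg.lstsq(A,(p**2).sum(1),rcond=None)[0]
    return s[:2],np.sqrt(s[2]+s[:2]@s[:2])
E
python3 - <<'E'
from h import *
from rig import silhouettes,read_camera
for n in ["scene","side"]:
    c=read_camera(n); P=cloud(c); hsv=cv2.cvtColor(c["image"],cv2.COLOR_RGB2HSV)
    print(n)
    for l in ["dish","mark","chest","lid_handle","can","mug","bearing","lid"]:
        for s in silhouettes(l,n):
            if s["conf"]<.3: continue
            m=cv2.erode(s["region"].astype(np.uint8),np.ones((2,2)))>0 if l not in("lid_handle",) else s["region"]
            q=P[m]; q=q[np.isfinite(q[:,0])]
            if len(q)<5: continue
            if l=="mark": mid=(q[:,:2].max(0)+q[:,:2].min(0))/2
            print(l,round(s["conf"],2),np.round(s["pixel"]),"mean",q.mean(0).round(),"lo",np.percentile(q,2,0).round(),"hi",np.percentile(q,98,0).round())
            if l in("dish","can","mug","bearing"):
                z=np.percentile(q[:,2],97); t=q[q[:,2]>z-6]; 
                print("   top circle",*circ(t),z, "sat",np.median(hsv[m][:,1]))
    # yellow
    m=(abs(hsv[...,0].astype(int)-23)<5)&(hsv[...,1]>220)&(hsv[...,2]>130)
    m&=abs(P[...,2])<12
    m=cv2.morphologyEx(m.astype(np.uint8),cv2.MORPH_OPEN,np.ones((5,5)))
    cs=max(cv2.findContours(m,0,2)[0],key=cv2.contourArea)[:,0]
    q=P[cs[:,1],cs[:,0]]; q=q[np.isfinite(q[:,0])]; print("yellow",circ(q),q[:,2].mean())
    # chest top
    m=(abs(hsv[...,0].astype(int)-89)<8)&(hsv[...,1]>120)&(P[...,2]>84)&(P[...,2]<106)&(P[...,0]>300)
    n_,lb,st,_=cv2.connectedComponentsWithStats(m.astype(np.uint8)); k=1+st[1:,4].argmax()
    q=P[lb==k]; print("lid",cv2.minAreaRect(q[:,:2].astype(np.float32)),np.median(q[:,2]))
    m=(c["image"].max(-1)<60)&(P[...,2]>75)&(P[...,2]<115)&(np.hypot(P[...,0]-np.median(q[:,0]),P[...,1]-np.median(q[:,1]))<220)
    h=P[m]; print("black",len(h),h.mean(0) if len(h) else 0, cv2.minAreaRect(h[:,:2].astype(np.float32)))
E
```

```text
scene
dish 0.93 [435. 256.] mean [297. 164.  11.] lo [255. 119.   0.] hi [351. 214.  33.]
   top circle [303.75759282 166.68995032] 47.67783009421426 31.011466073592967 sat 122.0
dish 0.87 [374. 250.] mean [424.  45.  11.] lo [379.  -1.  -1.] hi [475.  95.  33.]
   top circle [427.47337234  47.29915823] 47.78250937516459 31.661628574057364 sat 187.0
dish 0.74 [466. 299.] mean [320. 311.  11.] lo [277. 265.  -0.] hi [373. 360.  33.]
   top circle [325.25596084 312.00023583] 48.08728536629553 32.107301161382345 sat 121.0
dish 0.63 [434. 354.] mean [481. 384.  11.] lo [437. 339.   0.] hi [532. 433.  33.]
   top circle [484.92194724 385.21892756] 47.85134226341801 32.1130544597492 sat 120.0
dish 0.57 [397. 306.] mean [477. 229.  10.] lo [433. 185.  -0.] hi [528. 279.  31.]
   top circle [480.85932695 231.58256929] 47.7292293884556 30.870256442063123 sat 25.0
mark 0.73 [352. 330.] mean [612. 213.   1.] lo [550. 151.  -4.] hi [672. 275.   7.]
mark 0.35 [436. 412.] mean [592. 500.  46.] lo [555. 462.   2.] hi [655. 537.  92.]
chest 0.64 [247. 202.] mean [ 646. -215.   85.] lo [ 503. -370.  
[... 2893 characters left out ...]
1 -423.51811778] 105.18134610064163 26.603583995960136 sat 25.0
bearing 0.54 [221. 237.] mean [807.  21.  77.] lo [787. -11.   6.] hi [837.  35. 131.]
   top circle [815.92696269   6.32569475] 19.65185201789742 130.951489985953 sat 27.0
lid 0.73 [320. 200.] mean [ 626. -233.   97.] lo [ 498. -366.   93.] hi [ 728. -122.  103.]
yellow (array([609.51851901, 212.02708577]), np.float64(67.81905921432917)) 0.6420115560122038
lid ((632.8013916015625, -245.9471893310547), (262.00238037109375, 198.12265014648438), 81.81767272949219) 97.0458229966284
black 271 [ 519.99554563 -218.67023222   98.96944169] ((530.3934936523438, -216.42333984375), (188.0325164794922, 76.61701965332031), 80.25829315185547)
```

```bash
cat >> h.py <<'E'
def tgt(yaw,pitch=0):
    # tool down, tool y along world heading yaw (rad); pitch about tool x axis
    y=np.array([np.cos(yaw),np.sin(yaw),0]); z=np.array([0,0,-1.]); return R.from_matrix(np.c_[np.cross(y,z),y,z])
def rel(pos,Rt=None):
    from rig import status
    s=status.read_state(); R0=R.from_rotvec(s["ee_rot"]); Rt=Rt or R0
    print("turn",((R0.inv()*Rt).as_rotvec()/(2*np.pi)).round(4),"shift",(R0.inv().apply(np.array(pos)-s["position"])/200).round(4),"grip",round(s["grip_width"],3),"t",s["t"])
E
python3 - <<'E'
from h import *
from rig import status
s=status.read_state(); R0=R.from_rotvec(s["ee_rot"]); print(R0.as_matrix().round(3), s["q"])
for yaw in (-9,171):
    print(yaw)
    for p in [(400,-400,230),(450,-150,230),(479,232,130)]: rel(p,tgt(np.radians(yaw)))
E
```

```text
[[ 0.892  0.452  0.   ]
 [ 0.452 -0.892 -0.   ]
 [-0.     0.    -1.   ]] [ 0.99939862  0.43447433  0.02500431  1.57320858 -0.01160689  1.13400265
 -0.07507114]
-9
turn [ 0.      0.     -0.1504] shift [ 0.8807 -0.4372  0.0067] grip 0.999 t 1.0
turn [ 0.      0.     -0.1504] shift [ 1.6684 -1.4395  0.0066] grip 0.999 t 1.0
turn [ 0.      0.     -0.1504] shift [ 2.6607 -3.078   0.5065] grip 0.999 t 1.0
171
turn [ 0.     -0.      0.3496] shift [ 0.8807 -0.4372  0.0067] grip 0.999 t 1.0
turn [ 0.     -0.      0.3496] shift [ 1.6684 -1.4395  0.0066] grip 0.999 t 1.0
turn [ 0.     -0.      0.3496] shift [ 2.6607 -3.078   0.5065] grip 0.999 t 1.0
```

Request:
drive_tool --steps '[[[0,0,-0.02],[0.2,-0.1,0],0],[[0,0,-0.04],[0.4,-0.2,0],0],[[0,0,-0.06],[0.6,-0.3,0],0],[[0,0,-0.08],[0.75,-0.4,0],0],[[0,0,-0.1],[0.9,-0.5,0],0]]'

```text
t: 1.5
position: [398.7, -385.5, 231.5]
ee_rot: [2.676, 1.646, 0.0]
contact_force: [0.8, -0.3, -0.6]
grip_width: 0.146
```

Run:
```python
from h import *
for p in [(450,-150,200),(479,50,180),(479,232,130)]: rel(p,tgt(np.radians(-9)))
```

```text
turn [ 0.0001  0.     -0.0495] shift [ 1.1666 -0.3022  0.1572] grip 0.146 t 1.5
turn [ 0.0001  0.     -0.0495] shift [ 2.1245 -0.6238  0.2569] grip 0.146 t 1.5
turn [ 0.0001  0.     -0.0495] shift [ 2.9367 -1.0344  0.5066] grip 0.146 t 1.5
```

Request:
drive_tool --steps '[[[0,0,-0.01],[0.2,-0.05,0],0],[[0,0,-0.02],[0.4,-0.1,0],0],[[0,0,-0.03],[0.6,-0.15,0],0],[[0,0,-0.04],[0.8,-0.2,0],0],[[0,0,-0.05],[1,-0.25,0],0]]'

```text
t: 2.0
position: [444.4, -182.9, 231.7]
ee_rot: [2.382, 2.046, 0.0]
contact_force: [0.4, 0.3, 0.3]
grip_width: 0.003
```

Run:
```python
from h import *
for p in [(479,232,180),(479,232,130)]: rel(p,tgt(np.radians(-9)))
```

```text
turn [0.0002 0.0001 0.0009] shift [ 2.0769 -0.1421  0.2573] grip 0.003 t 2.0
turn [0.0002 0.0001 0.0009] shift [ 2.0771 -0.1424  0.5073] grip 0.003 t 2.0
```

Request:
drive_tool --steps '[[[0,0,0],[0.2,-0.02,0],0],[[0,0,0],[0.4,-0.03,0],0],[[0,0,0],[0.6,-0.04,0],0],[[0,0,0],[0.8,-0.06,0],0],[[0,0,0],[1,-0.07,0],0]]'

```text
t: 2.5
position: [460.6, 18.5, 231.9]
ee_rot: [2.382, 2.046, 0.001]
contact_force: [0.8, -0.1, -0.6]
grip_width: -0.002
```

Request:
drive_tool --steps '[[[0,0,0],[0.2,-0.02,0.05],0],[[0,0,0],[0.4,-0.03,0.15],0],[[0,0,0],[0.6,-0.04,0.25],0],[[0,0,0],[0.8,-0.05,0.35],0],[[0,0,0],[1,-0.07,0.4],0]]'

```text
t: 3.0
position: [476.7, 219.2, 150.2]
ee_rot: [2.383, 2.045, -0.001]
contact_force: [1.4, -0.0, -0.4]
grip_width: -0.002
```

Run:
```python
from h import *
from rig import read_camera,status
for p in [(479,232,60),(479,232,8)]: rel(p,tgt(np.radians(-9)))
s=status.read_state(); c=read_camera("wrist"); np.savez("w.npz",**c,pos=s["position"],rot=s["ee_rot"])
cv2.imwrite("pics/3.png",cv2.cvtColor(c["image"],cv2.COLOR_RGB2BGR))
```

```text
turn [0.0001 0.0003 0.0008] shift [0.0658 0.0013 0.4508] grip -0.002 t 3.0
turn [0.0001 0.0003 0.0008] shift [0.0662 0.0011 0.7108] grip -0.002 t 3.0
```

View pics/3.png

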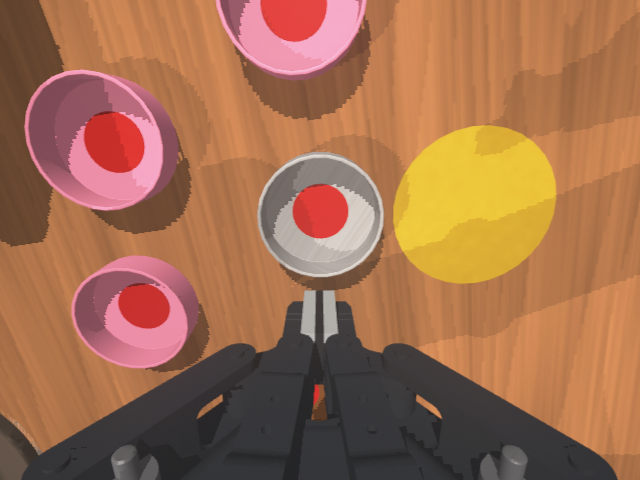

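The wrist view shows the steel dish with its red dot at (320,215), with the yellow disc to its right at (475,203) and pink look-alikes to the left and above. The fingers are in line with the dish. I'll refine both centres from this view.

```bash
cat >> h.py <<'E'
def wcloud(c,pos,rot):
    T=np.asarray(c["T_tool_cam"]); M=np.eye(4); M[:3,:3]=R.from_rotvec(rot).as_matrix(); M[:3,3]=pos
    return cloud(dict(c,extrinsics=np.linalg.inv(M@T)))
def dishmark(c,P):
    """dish rim circle (grey, z 26..36), mark circle"""
    hsv=cv2.cvtColor(c["image"],cv2.COLOR_RGB2HSV); out=[]
    for m in [(hsv[...,1]<60)&(P[...,2]>25)&(P[...,2]<37),(abs(hsv[...,0].astype(int)-23)<5)&(hsv[...,1]>200)&(abs(P[...,2])<12)]:
        n,lb,st,_=cv2.connectedComponentsWithStats((m&(P[...,0]>420)&(P[...,0]<720)&(P[...,1]>120)&(P[...,1]<300)).astype(np.uint8)); k=1+st[1:,4].argmax()
        mm=(lb==k); hull=cv2.convexHull(np.argwhere(mm)[:,::-1].astype(np.int32))[:,0]
        q=P[hull[:,1],hull[:,0]]; q=q[np.isfinite(q[:,0])]; r=circ(q); print(r[0].round(1),round(r[1],1),"z",q[:,2].mean().round(1),mm.sum()); out.append(r[0])
    d=out[0]-out[1]; print("dish-mark",d.round(1),np.hypot(*d).round(1)); return out
E
python3 - <<'E'
from h import *
w=dict(np.load("w.npz")); dishmark(w,wcloud(w,w["pos"],w["rot"]))
for n in("scene","side"):
    c=dict(np.load(n+".npz")); dishmark(c,cloud(c))
E
```

```text
[478.8 229.9] 49.5 z 29.1 1717Traceback (most recent call last):
  File "<stdin>", line 2, in <module>
  File "h.py", line 25, in dishmark
    n,lb,st,_=cv2.connectedComponentsWithStats((m&(P[...,0]>420)&(P[...,0]<720)&(P[...,1]>120)&(P[...,1]<300)).astype(np.uint8)); k=1+st[1:,4].argmax()
                                                                                                                                      ~~~~~~~~~~~~~~~^^
ValueError: attempt to get argmax of an empty sequence
```

```bash
python3 - <<'E'
import numpy as np,cv2
for n,(u,v) in dict(w=(475,230),scene=(351,330),side=(267,322)).items():
    c=np.load(n+".npz"); h=cv2.cvtColor(c["image"],cv2.COLOR_RGB2HSV); print(n,h[v,u],h[v-25,u] )
E
sed -i 's/(abs(hsv\[...,0\].astype(int)-23)<5)&(hsv\[...,1\]>200)&(abs(P\[...,2\])<12)/(hsv[...,0]>18)\&(hsv[...,0]<34)\&(hsv[...,1]>150)\&(abs(P[...,2])<12)/' h.py
python3 - <<'E'
from h import *
w=dict(np.load("w.npz")); dishmark(w,wcloud(w,w["pos"],w["rot"]))
for n in("scene","side"):
    c=dict(np.load(n+".npz")); dishmark(c,cloud(c))
E
```

```text
w [ 22 195 221] [ 24 193 237]
scene [ 22 230 215] [ 19 205 200]
side [ 22 255 207] [ 13 179 161]
[478.8 229.9] 49.5 z 29.1 1717
[610.4 209.8] 70.0 z 0.3 19983
dish-mark [-131.6   20.1] 133.1
[482.9 232.7] 48.0 z 29.1 102
[611.2 209.9] 70.0 z 0.9 2224
dish-mark [-128.3   22.8] 130.3
[477.7 232.6] 49.5 z 28.2 260
[610.5 211.5] 69.7 z 0.3 2036
dish-mark [-132.7   21.1] 134.4
```

Request:
drive_tool --steps '[[[0,0,0],[0.06,0,0.2],0],[[0,0,0],[0.06,0,0.4],0],[[0,0,0],[0.06,0,0.55],0],[[0,0,0],[0.06,0,0.65],0],[[0,0,0],[0.06,0,0.7],0]]'

```text
t: 3.55
position: [476.5, 239.1, 8.3]
ee_rot: [-2.374, -2.052, -0.0]
contact_force: [0.1, -0.1, -0.6]
grip_width: -0.001
```

Run:
```python
from h import *
for p in [(479,231,8),(641,205,8)]: rel(p,tgt(np.radians(-9)))
```

```text
turn [-0.0004 -0.0004  0.0019] shift [-0.038   0.0183  0.0013] grip -0.001 t 3.55
turn [-0.0004 -0.0004  0.0019] shift [-4.940e-02  8.386e-01 -8.000e-04] grip -0.001 t 3.55
```

Request:
drive_tool --steps '[[[0,0,0],[-0.045,0.02,0],0],[[0,0,0],[-0.045,0.08,0],0],[[0,0,0],[-0.045,0.16,0],0],[[0,0,0],[-0.045,0.24,0],0],[[0,0,0],[-0.045,0.32,0],0]]'

```text
t: 4.05
position: [540.3, 220.3, 9.6]
ee_rot: [-2.376, -2.051, -0.002]
contact_force: [-2.3, 1.0, 1.1]
grip_width: 0.005
```

Run:
```python
from h import *
rel((641,205,8),tgt(np.radians(-9)))
```

```text
turn [-0.0002 -0.0005  0.0017] shift [-0.0025  0.5092  0.0074] grip 0.005 t 4.05
```

Request:
drive_tool --steps '[[[0,0,0],[0,0.08,0],0],[[0,0,0],[0,0.16,0],0],[[0,0,0],[0,0.24,0],0],[[0,0,0],[0,0.32,0],0],[[0,0,0],[0,0.38,0],0]]'

```text
t: 4.55
position: [617.3, 208.6, 11.1]
ee_rot: [-2.377, -2.05, -0.004]
contact_force: [-5.2, 1.2, 4.4]
grip_width: 0.005
```

Run:
```python
from h import *
from rig import read_camera
rel((641,205,8),tgt(np.radians(-9)))
for n in ("scene","side"):
    c=read_camera(n); dishmark(c,cloud(c))
```

```text
turn [-0.     -0.0006  0.0015] shift [-0.0003  0.1199  0.0154] grip 0.005 t 4.55
[590.6 222.7] 42.0 z 28.2 127
[611.4 210.3] 69.5 z 0.9 863
dish-mark [-20.9  12.4] 24.3
[585.1 214.2] 48.9 z 28.0 236
[610.3 211.9] 68.5 z -0.5 660
dish-mark [-25.3   2.3] 25.4
```

Request:
drive_tool --steps '[[[0,0,0],[0,0.05,0],0],[[0,0,0],[0,0.09,0],0],[[0,0,0],[0,0.12,0],0],[[0,0,0],[0,0.12,0],0],[[0,0,0],[0,0.12,0],0]]'

```text
t: 5.15
position: [642.5, 204.5, 10.7]
ee_rot: [-2.38, -2.049, -0.007]
contact_force: [0.3, 0.3, -0.3]
grip_width: 0.001
```

Run:
```python
from h import *
from rig import read_camera
rel((641,205,8),tgt(np.radians(-9)))
for n in ("scene","side"):
    c=read_camera(n); dishmark(c,cloud(c))
```

```text
turn [ 0.0004 -0.0007  0.0013] shift [ 0.001  -0.008   0.0133] grip 0.001 t 5.15
[614.  213.3] 46.0 z 29.1 110
[611.2 210. ] 69.7 z 1.2 710
dish-mark [2.8 3.2] 4.2
[609.5 209.8] 49.3 z 27.7 241
[609.3 211.7] 69.0 z 0.3 731
dish-mark [ 0.2 -1.9] 1.9
```

Request:
drive_tool --steps '[[[0,0,0],[0,-0.05,0],0],[[0,0,0],[0,-0.08,0],0],[[0,0,0],[0,-0.08,-0.15],0],[[0,0,0],[0,-0.08,-0.4],0],[[0,0,0],[0,-0.08,-0.65],0]]'

```text
t: 5.75
position: [624.5, 206.5, 141.4]
ee_rot: [-2.378, -2.05, -0.004]
contact_force: [1.8, 0.1, -0.1]
grip_width: -0.002
```

Request:
drive_tool --steps '[[[0,0,0],[0,-0.1,-0.2],0],[[0,0,0],[0,-0.2,-0.4],0],[[0,0,0],[-0.1,-0.25,-0.4],0],[[0,0,0],[-0.2,-0.25,-0.4],0.4],[[0,0,0],[-0.3,-0.25,-0.4],0.8]]'

```text
t: 6.25
position: [565.0, 154.1, 221.7]
ee_rot: [-2.377, -2.052, -0.004]
contact_force: [-0.4, 0.5, 0.9]
grip_width: 0.331
```

Run:
```python
from h import *
from rig import read_camera
rel((520,-220,230),tgt(np.radians(-9)))
for n in ("scene","side"):
    c=read_camera(n); P=cloud(c); dishmark(c,P)
    # handle/chest fit
    hsv=cv2.cvtColor(c["image"],cv2.COLOR_RGB2HSV)
    m=(c["image"].max(-1)<70)&(P[...,2]>80)&(P[...,2]<112)&(P[...,0]>450)&(P[...,0]<580)&(P[...,1]>-330)&(P[...,1]<-100)
    h=P[m]; np.save("hb_"+n,h); print(len(h),h.mean(0).round(),cv2.minAreaRect(h[:,:2].astype(np.float32)))
    u=np.array([np.cos(-.165),np.sin(-.165)]); v=np.array([-u[1],u[0]])
    print("along x",np.percentile(h[:,:2]@u,[1,5,25,50,95]).round(),"along y",np.percentile(h[:,:2]@v,[1,5,50,95,99]).round())
    cv2.imwrite(f"pics/4{n}.png",cv2.cvtColor(c["image"],cv2.COLOR_RGB2BGR))
    f=h[h[:,:2]@u<np.percentile(h[:,:2]@u,3)+16]; print("bar mean",f.mean(0).round(1), "fit dir",np.degrees(np.arctan2(*np.linalg.svd(f[:,:2]-f[:,:2].mean(0))[2][0][::-1])))
```

```text
turn [ 0.0002 -0.0004  0.0017] shift [-1.883   0.0503 -0.0468] grip 0.331 t 6.25
[612.4 208.7] 49.6 z 28.9 183
[611.5 210.2] 69.5 z 1.6 792
dish-mark [ 0.9 -1.5] 1.8
232 [ 528. -225.  101.] ((537.195556640625, -206.32540893554688), (201.80763244628906, 73.81893920898438), 81.45277404785156)
along x [528. 529. 533. 554. 597.] along y [-212. -204. -127.  -77.  -16.]
bar mean [ 503.3 -222.5  102.8] fit dir 80.75572821142666
[609.4 209.5] 49.7 z 27.9 231
[609.3 212.6] 69.0 z 0.3 736
dish-mark [ 0.1 -3.1] 3.1
397 [ 531. -217.   97.] ((529.7742919921875, -217.98744201660156), (98.35049438476562, 222.30038452148438), 0.2641492187976837)
along x [521. 522. 529. 562. 603.] along y [-223. -204. -112.  -26.  -14.]
bar mean [ 496.6 -219.9  100.5] fit dir 79.85762357518621
```

Request:
drive_tool --steps '[[[0,0,0],[-0.2,0,0],0.9],[[0,0,0],[-0.4,-0.04,0],0.9],[[0,0,0],[-0.6,-0.06,0],0.9],[[0,0,0],[-0.8,-0.06,0],0.9],[[0,0,0],[-1,-0.06,0],0.9]]'

```text
t: 6.85
position: [522.8, -45.4, 221.1]
ee_rot: [2.381, 2.049, 0.001]
contact_force: [0.9, -0.3, 0.7]
grip_width: 0.898
```

Request:
drive_tool --steps '[[[0,0,0],[-0.2,0,0],0.9],[[0,0,0],[-0.4,0,0],0.9],[[0,0,0],[-0.55,0,0],0.9],[[0,0,0],[-0.62,0,0],0.9],[[0,0,0],[-0.62,0,0],0.9]]'

```text
t: 7.35
position: [503.9, -169.2, 220.8]
ee_rot: [2.384, 2.046, 0.001]
contact_force: [0.0, 0.4, 0.4]
grip_width: 0.9
```

Run:
```python
from h import *
from rig import read_camera,status
rel((500,-220,140),tgt(np.radians(-9.5)))
s=status.read_state(); c=read_camera("wrist"); P=wcloud(c,s["position"],s["ee_rot"]); np.savez("w2.npz",P=P,im=c["image"])
cv2.imwrite("pics/5.png",cv2.cvtColor(c["image"],cv2.COLOR_RGB2BGR)); print(s["position"])
hsv=cv2.cvtColor(c["image"],cv2.COLOR_RGB2HSV)
m=(abs(hsv[...,0].astype(int)-89)<10)&(hsv[...,1]>100)&(P[...,2]>86)&(P[...,2]<106)
q=P[m]; print("lid",cv2.minAreaRect(q[:,:2].astype(np.float32)),np.median(q[:,2]))
for v in range(20,480,40): print([tuple(P[v,u].round().tolist()) for u in range(100,560,60)] if v in(100,220,300) else "")
```

```text
turn [ 0.0001 -0.      0.0022] shift [-0.2541  0.0192  0.4041] grip 0.9 t 7.35
[ 503.86993828 -169.18486074  220.82124486]
lid ((639.8348999023438, -252.2360076904297), (258.4839782714844, 180.7729949951172), 80.41712951660156) 96.75705530404142


[(308.0, -34.0, 0.0), (365.0, -42.0, -1.0), (424.0, -51.0, 0.0), (482.0, -60.0, 0.0), (540.0, -69.0, -1.0), (598.0, -78.0, -1.0), (656.0, -87.0, 0.0), (714.0, -95.0, 0.0)]


[(265.0, -150.0, -1.0), (331.0, -159.0, 1.0), (395.0, -169.0, 1.0), (459.0, -179.0, -0.0), (524.0, -189.0, -0.0), (569.0, -170.0, 97.0), (616.0, -177.0, 97.0), (663.0, -184.0, 97.0)]

[(232.0, -243.0, -0.0), (301.0, -254.0, -0.0), (371.0, -264.0, -0.0), (441.0, -275.0, -0.0), (511.0, -285.0, 1.0), (564.0, -242.0, 95.0), (614.0, -249.0, 97.0), (665.0, -256.0, 98.0)]
```

View pics/5.png

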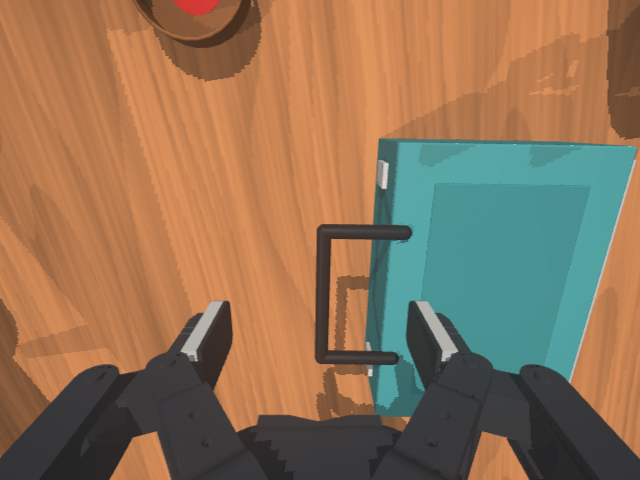

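The handle bar runs along column 323, rows 232 to 357, and the lid is shut. Next I'll measure the bar directly.

Run:
```python
from h import *
w=np.load("w2.npz"); P=w["P"]; im=w["im"]
m=np.zeros((480,640),bool); m[222:368,308:340]=1
m&=(P[...,2]>85)&(P[...,2]<112); q=P[m]; print(len(q),q.min(0),q.max(0),np.median(q,0))
e=[P[r,316:331][(P[r,316:331,2]>85)] for r in (230,295,360)]
print([x.mean(0).round(1) if len(x) else 0 for x in e])
b=np.concatenate([P[r,312:334][P[r,312:334,2]>85] for r in range(245,345)]); print("bar",b.mean(0),np.degrees(np.arctan2(*np.linalg.svd(b[:,:2]-b[:,:2].mean(0))[2][0][::-1])))
rows=[r for r in range(200,400) if (P[r,318:328,2]>88).any()]; print(rows[0],rows[-1])
mid=(P[rows[0],316:331][P[rows[0],316:331,2]>88].mean(0)+P[rows[-1],316:331][P[rows[-1],316:331,2]>88].mean(0))/2; print("mid",mid)
c=np.array([mid[0],mid[1]])
for z in (140,84): rel((*c,z),tgt(np.radians(-9.6)))
```

```text
2238 [ 480.97005396 -293.63232806   92.59555055] [ 520.19074013 -163.70786495  105.13890239] [ 498.7877131  -221.71245064  101.7580508 ]
[array([ 506.9, -167.7,  101.2]), array([ 497.7, -223.9,  101.6]), array([ 489.1, -287.5,  102.6])]
bar [ 497.62067844 -223.33868583  101.50187698] -99.66960326945386
224 363
mid [ 499.68139892 -227.81376018   99.48982622]
turn [ 0.0001 -0.0002  0.0028] shift [-0.3039  0.0217  0.4044] grip 0.9 t 7.4
turn [ 0.0001 -0.0002  0.0028] shift [-0.3042  0.0215  0.6844] grip 0.9 t 7.4
```

Request:
drive_tool --steps '[[[0,0,0.003],[-0.15,0.01,0],0.5],[[0,0,0.003],[-0.3,0.01,0.1],0.5],[[0,0,0.003],[-0.3,0.01,0.2],0.5],[[0,0,0.003],[-0.3,0.01,0.3],0.5],[[0,0,0.003],[-0.3,0.01,0.35],0.5]]'

```text
t: 7.9
position: [497.5, -223.9, 149.4]
ee_rot: [-2.396, -2.028, -0.002]
contact_force: [-0.9, 0.6, 0.6]
grip_width: 0.503
```

Run:
```python
from h import *
rel((497.5,-228,80),tgt(np.radians(-9.6)))
```

```text
turn [-0.0002 -0.0005  0.0003] shift [-0.0213  0.0036  0.3471] grip 0.503 t 7.9
```

Request:
drive_tool --steps '[[[0,0,0],[-0.02,0,0.12],0.5],[[0,0,0],[-0.02,0,0.24],0.5],[[0,0,0],[-0.02,0,0.32],0.5],[[0,0,0],[-0.02,0,0.35],0.5],[[0,0,0],[-0.02,0,0.35],0.5]]'

```text
t: 8.4
position: [497.1, -226.2, 79.2]
ee_rot: [-2.393, -2.03, -0.003]
contact_force: [-0.4, 0.6, -0.4]
grip_width: 0.502
```

Request:
drive_tool --steps '[[[0,0,0],[0,0,0],0.3],[[0,0,0],[0,0,0],0.1],[[0,0,0],[0,0,0],0],[[0,0,0],[0,0,0],0],[[0,0,0],[0,0,0],0]]'

```text
t: 8.9
position: [498.2, -225.9, 80.4]
ee_rot: [-2.394, -2.031, -0.005]
contact_force: [-0.2, 2.7, 6.4]
grip_width: 0.115
```

Run:
```python
from h import *
from rig import status
s=status.read_state(); p=s["position"]; print(s)
a=np.radians(-9.6); u=np.array([np.cos(a),np.sin(a)])
for d in (10,20,30,40,50):
    t=np.radians(d); a0=np.arctan2(6,235)
    r=np.hypot(235,6); dx=r*(np.cos(a0)-np.cos(a0+t)); dz=r*(np.sin(a0+t)-np.sin(a0)); print(d,dx.round(1),dz.round(1)); rel((*(p[:2]+dx*u),p[2]+dz))
```

```text
{'t': 8.9, 'q': array([ 0.60918474,  0.51813535, -0.38185329,  1.90396895,  0.26326712,
        0.76838598, -0.08135779]), 'joint_vel': array([-0.00049357,  0.00035972, -0.00183309,  0.00055143, -0.00016333,
        0.00054544,  0.00117173]), 'joint_torque': array([ 1.03713010e+00, -5.97254026e+01, -3.83544803e+00, -2.20245874e+01,
        5.45471795e-01, -9.09512211e-02,  2.89950165e-02]), 'position': array([ 498.20361476, -225.88866679,   80.36101257]), 'ee_rot': array([-2.39389763, -2.03134615, -0.00501791]), 'contact_force': array([-0.2412717 ,  2.70295815,  6.39299331]), 'wrist_torque': array([ 0.4725948 ,  0.02353218, -0.05838897]), 'grip_width': 0.11467775971206415}
10 4.6 40.7
turn [0. 0. 0.] shift [ 0.0007  0.0232 -0.2036] grip 0.115 t 8.9
20 16.2 80.0
turn [0. 0. 0.] shift [ 0.0012  0.0813 -0.4   ] grip 0.115 t 8.9
30 34.5 116.7
turn [0. 0. 0.] shift [ 0.0015  0.1727 -0.5834] grip 0.115 t 8.9
40 58.8 149.7
turn [0. 0. 0.] shift [ 0.0016  0.2946 -0.7481] grip 0.115 t 8.9
50 88.5 177.9
turn [0. 0. 0.] shift [ 0.0015  0.4432 -0.8891] grip 0.115 t 8.9
```

Request:
drive_tool --steps '[[[0,0,0],[0,0.005,-0.08],0],[[0,0,0],[0,0.016,-0.16],0],[[0,0,0],[0,0.03,-0.24],0],[[0,0,0],[0,0.055,-0.32],0],[[0,0,0],[0,0.08,-0.4],0]]'

```text
t: 9.4
position: [513.4, -228.5, 160.7]
ee_rot: [-2.393, -2.03, -0.004]
contact_force: [5.5, -0.4, -6.4]
grip_width: 0.114
```

```bash
cat >> h.py <<'E'
def lift(p0=(498.2,-225.9,80.4)):
    from rig import status
    p0=np.array(p0); a=np.radians(-9.6); u=np.array([np.cos(a),np.sin(a)]); R0=tgt(a)
    p=status.read_state()["position"]; dx0=(p-p0)[:2]@u; dz0=(p-p0)[2]; a0=np.arctan2(6,235); r=np.hypot(235,6)
    print("angle now",np.degrees(np.arctan2(dz0+6,235-dx0)-a0),"radius",np.hypot(dz0+6,235-dx0)-r)
    for d in (20,24,28,32,36,40,44,47,50):
        t=np.radians(d); dx=r*(np.cos(a0)-np.cos(a0+t)); dz=r*(np.sin(a0+t)-np.sin(a0)); print(d); rel((*(p0[:2]+dx*u),p0[2]+dz),R0)
E
python3 - <<'E'
from h import *
lift()
E
```

```text
angle now 19.988876746022378 radius 0.7899371276229488
20
turn [-0.0001 -0.0007  0.0006] shift [0.0002 0.0038 0.0012] grip 0.114 t 9.4
24
turn [-0.0001 -0.0007  0.0006] shift [ 0.0004  0.0364 -0.074 ] grip 0.114 t 9.4
28
turn [-0.0001 -0.0007  0.0006] shift [ 0.0005  0.0742 -0.1469] grip 0.114 t 9.4
32
turn [-0.0001 -0.0007  0.0006] shift [ 0.0006  0.117  -0.2169] grip 0.114 t 9.4
36
turn [-0.0001 -0.0007  0.0006] shift [ 0.0007  0.1645 -0.2837] grip 0.114 t 9.4
40
turn [-0.0001 -0.0007  0.0006] shift [ 0.0008  0.2166 -0.3471] grip 0.114 t 9.4
44
turn [-0.0001 -0.0007  0.0006] shift [ 0.0008  0.273  -0.4067] grip 0.114 t 9.4
47
turn [-0.0001 -0.0007  0.0006] shift [ 0.0008  0.318  -0.4487] grip 0.114 t 9.4
50
turn [-0.0001 -0.0007  0.0006] shift [ 0.0008  0.3651 -0.4883] grip 0.114 t 9.4
```

Request:
drive_tool --steps '[[[0,0,0],[0,0.036,-0.075],0],[[0,0,0],[0,0.074,-0.147],0],[[0,0,0],[0,0.117,-0.217],0],[[0,0,0],[0,0.164,-0.284],0],[[0,0,0],[0,0.217,-0.347],0]]'

```text
t: 9.9
position: [552.9, -235.2, 229.9]
ee_rot: [-2.389, -2.026, 0.003]
contact_force: [-13.6, 4.2, 6.3]
grip_width: 0.112
```

Run:
```python
from h import *
lift()
```

```text
angle now 39.438960669880004 radius 2.382169925732171
20
turn [-0.0013 -0.0007  0.0006] shift [-0.0004 -0.1937  0.3489] grip 0.112 t 9.9
24
turn [-0.0013 -0.0007  0.0006] shift [-2.000e-04 -1.616e-01  2.734e-01] grip 0.112 t 9.9
28
turn [-0.0013 -0.0007  0.0006] shift [-0.     -0.1244  0.2003] grip 0.112 t 9.9
32
turn [-0.0013 -0.0007  0.0006] shift [ 1.00e-04 -8.21e-02  1.30e-01] grip 0.112 t 9.9
36
turn [-0.0013 -0.0007  0.0006] shift [ 0.0003 -0.0351  0.0628] grip 0.112 t 9.9
40
turn [-0.0013 -0.0007  0.0006] shift [ 0.0004  0.0166 -0.001 ] grip 0.112 t 9.9
44
turn [-0.0013 -0.0007  0.0006] shift [ 0.0004  0.0725 -0.061 ] grip 0.112 t 9.9
47
turn [-0.0013 -0.0007  0.0006] shift [ 0.0005  0.1172 -0.1033] grip 0.112 t 9.9
50
turn [-0.0013 -0.0007  0.0006] shift [ 0.0005  0.164  -0.1433] grip 0.112 t 9.9
```

Request:
drive_tool --steps '[[[0,0,0],[0,0.045,-0.03],0],[[0,0,0],[0,0.085,-0.07],0],[[0,0,0],[0,0.125,-0.11],0],[[0,0,0],[0,0.16,-0.14],0],[[0,0,0],[0,0.16,-0.14],0]]'

```text
t: 10.4
position: [581.8, -240.1, 259.7]
ee_rot: [-2.387, -2.023, 0.009]
contact_force: [-18.7, 4.6, 19.7]
grip_width: 0.116
```

Run:
```python
from h import *
from rig import read_camera,status
lift()
print(status.read_state()["contact_force"])
ims=[]
for n in ("scene","side"):
    c=read_camera(n); P=cloud(c); dishmark(c,P); hsv=cv2.cvtColor(c["image"],cv2.COLOR_RGB2HSV)
    m=(abs(hsv[...,0].astype(int)-89)<10)&(hsv[...,1]>100)&(P[...,2]>108)&(P[...,2]<260)&(P[...,0]>480)&(P[...,0]<800)&(P[...,1]<-80)&(P[...,1]>-420)
    m=cv2.erode(m.astype(np.uint8),np.ones((3,3)))>0; q=P[m]
    for _ in range(4):
        ct=np.median(q,0); N=np.linalg.svd(q-q.mean(0),full_matrices=False)[2][2]; e=abs((q-q.mean(0))@N); q=q[e<max(4,1.5*np.median(e))]
    print(n,len(q),"lid angle",np.degrees(np.arccos(abs(N[2]))),N.round(2)); ims.append(c["image"])
cv2.imwrite("pics/6.png",cv2.cvtColor(cv2.resize(np.hstack(ims),(800,300)),cv2.COLOR_RGB2BGR))
```

```text
angle now 49.49893953555608 radius 3.451489677949496
20
turn [-0.0022 -0.0006  0.0005] shift [-3.000e-04 -3.359e-01  5.009e-01] grip 0.116 t 10.4
24
turn [-0.0022 -0.0006  0.0005] shift [-1.000e-04 -3.043e-01  4.252e-01] grip 0.116 t 10.4
28
turn [-0.0022 -0.0006  0.0005] shift [ 0.     -0.2674  0.3519] grip 0.116 t 10.4
32
turn [-0.0022 -0.0006  0.0005] shift [ 2.000e-04 -2.256e-01  2.814e-01] grip 0.116 t 10.4
36
turn [-0.0022 -0.0006  0.0005] shift [ 0.0003 -0.1789  0.2139] grip 0.116 t 10.4
40
turn [-0.0022 -0.0006  0.0005] shift [ 0.0003 -0.1276  0.1498] grip 0.116 t 10.4
44
turn [-0.0022 -0.0006  0.0005] shift [ 0.0004 -0.072   0.0895] grip 0.116 t 10.4
47
turn [-0.0022 -0.0006  0.0005] shift [ 0.0004 -0.0276  0.0469] grip 0.116 t 10.4
50
turn [-0.0022 -0.0006  0.0005] shift [0.0004 0.019  0.0067] grip 0.116 t 10.4
[-18.71918443   4.55501366  19.70295172]
[612.  208.5] 49.5 z 29.7 166
[611.5 210.1] 70.0 z 1.1 794
dish-mark [ 0.5 -1.6] 1.7
scene 2750 lid angle 48.50557543436535 [ 0.74 -0.12  0.66]
[609.2 209.8] 49.2 z 28.3 219
[609.8 212.4] 69.0 z 0.4 732
dish-mark [-0.5 -2.7] 2.7
side 221 lid angle 48.81141864415315 [ 0.74 -0.13  0.66]
```

View pics/6.png

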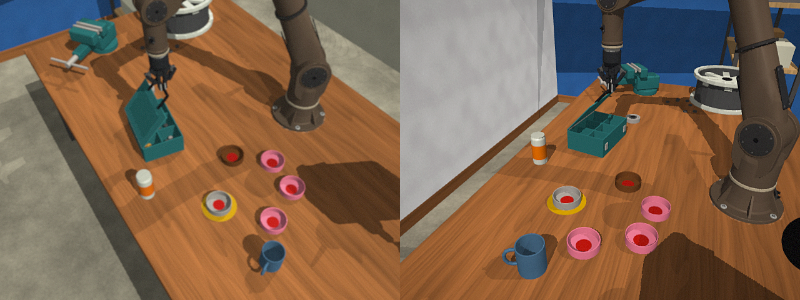

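Request:
drive_tool --steps '[[[0,0,0],[0,0,0],0],[[0,0,0],[0,0,0],0],[[0,0,0],[0,0,0],0],[[0,0,0],[0,0,0],0],[[0,0,0],[0,0,0],0]]'

```text
t: 11.0
position: [580.6, -239.9, 259.0]
ee_rot: [-2.386, -2.022, 0.011]
contact_force: [-3.4, 1.7, -1.8]
grip_width: 0.114
```

Request:
drive_tool --steps '[[[0,0,0],[0,0,0],0],[[0,0,0],[0,0,0],0],[[0,0,0],[0,0,0],0],[[0,0,0],[0,0,0],0],[[0,0,0],[0,0,0],0]]'

```text
t: 11.5
position: [580.6, -239.9, 259.0]
ee_rot: [-2.385, -2.022, 0.011]
contact_force: [-2.9, 1.9, -1.2]
grip_width: 0.114
```

Run:
```python
from h import *
from rig import read_camera,status,silhouettes
s=status.read_state(); print(s["contact_force"],s["position"],abs(s["joint_vel"]).max())
for n in ("scene","side"):
    c=read_camera(n); P=cloud(c); c0=dict(np.load(n+".npz")); dishmark(c,P); hsv=cv2.cvtColor(c["image"],cv2.COLOR_RGB2HSV)
    m=(abs(hsv[...,0].astype(int)-89)<10)&(hsv[...,1]>100)&(P[...,2]>108)&(P[...,2]<260)&(P[...,0]>480)&(P[...,0]<800)&(P[...,1]<-80)&(P[...,1]>-420)
    m=cv2.erode(m.astype(np.uint8),np.ones((3,3)))>0; q=P[m]
    for _ in range(4):
        N=np.linalg.svd(q-q.mean(0),full_matrices=False)[2][2]; e=abs((q-q.mean(0))@N); q=q[e<max(4,1.5*np.median(e))]
    print(n,"lid angle",np.degrees(np.arccos(abs(N[2]))))
    boxes=dict(scene=dict(can=(215,268,250,322),mug=(410,382,460,440),bearing=(218,130,250,158)),side=dict(can=(205,208,240,266),mug=(160,372,238,446)))[n]
    for k,(a,b,e,d) in boxes.items(): print(k,"mean abs pixel change",np.abs(c["image"][b:d,a:e].astype(int)-c0["image"][b:d,a:e]).mean().round(1))
```

```text
[-2.94879577  1.88955713 -1.17923694] [ 580.55764455 -239.94049555  258.97078342] 0.0010370871785980603
[612.1 207.7] 49.1 z 29.5 95
[611.5 210.5] 69.9 z 1.7 790
dish-mark [ 0.7 -2.8] 2.9
scene lid angle 48.2192578557722
can mean abs pixel change 8.9
mug mean abs pixel change 4.8
bearing mean abs pixel change 49.0
[609.3 209.5] 49.5 z 27.9 228
[610.1 212. ] 69.5 z 0.4 735
dish-mark [-0.8 -2.5] 2.6
side lid angle 48.623599330026465
can mean abs pixel change 6.3
mug mean abs pixel change 2.9
```

```bash
python3 -c "
from rig import ticket,status
print(ticket.close_job()); s=status.read_state(); print(s['t'],s['position'],s['grip_width'])"
```

```text
the job is handed in; nothing more can be done
None
the job is handed in; nothing more can be done
```

I handed the job in with the gripper still holding the lid at about 48–49° and the steel dish on the yellow disc. No verdict was reported.

**What I did:** with the lid shut, I put the closed fingers inside the steel dish and slid it along the bench onto the disc. Then I gripped the chest's handle from above and raised the lid along its arc.

**Last checks, at about 11.5 s:**
- **Dish:** its centre measured 2.9 mm (scene camera) and 2.6 mm (side camera) from the disc's centre, against the 22 mm allowed. Its rim was at its normal height, so it was flat on the bench.
- **Lid:** plane fits gave 48.2° (scene camera) and 48.6° (side camera). The gripper position gave 49.5° just before the final settling. The arm was still, and the grip held at a width reading of 0.114.
- **Force:** the net outside force on the tool rose to about 27 N while lifting and eased to about 4 N once I held the pose.
- **Can and mug:** their picture areas hardly changed from the start.
- **Bearing:** this check was inconclusive. The pixel comparison in the scene view showed a large change, which I put down to the arm and its shadow covering that spot. In the side view the bearing appears in its starting place, and the arm did not go near it.

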